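# Vent and unscrew the adhesive canister

## Robot

A 6-joint arm with a two-finger parallel gripper is mounted at the origin on the work surface. World frame = base frame: x ahead of the robot, y to its left, z up, the work surface at z = 0. Lengths are in m, angles in degrees, forces in N, time in s.
With the tool pointing down it reaches from about 0.375 to 0.9 m from the base axis. Payload 3.1 kg.
Tool frame: the origin (TCP) lies at the very end of the fingers, on their centre line; the grasp point (between the pads) lies 19 mm behind it; z points along the fingers, y is the line along which they close (so a half turn about z gives the same grasp; the last joint's range is limited). The gripper opens to 87 mm and grips with 3 to 60 N. Pads are 19 mm wide; open, the fingers measure 117 mm over their backs; the gripper's body (75 mm by 190 mm) begins 51 mm behind the grasp point.
Start: joints at [66.205, 30.224, 82.088, -0, 67.689, -10.227], TCP at [0.147, 0.608, 0.223] pointing down, gripper open.
Joint ranges: [-176.69, 176.69], [-43.24, 126.21], [12.49, 139.97], [-82, 262], [0, 151.66], [-163.58, 163.58]. Speed limits (degrees/s): [159.86, 159.86, 180, 180, 180, 180].

## Interface

Orientations are given as a 3x3 rotation matrix whose columns are the frame's x, y, z axes.
In Python, from rig import bot gives the robot as it stands.
- The arm moves only by the tool move_arm, never from a script. Its argument "increments" is a list of rows, each an object with "xyz": the shift along the tool's x, y, z in mm, a list of three; "roll": the turn about the tool's z in rad; "grip": the opening in per cent of the stroke, from 0 (shut) to 100 (fully open). A call has 1 to 5 rows; each row shifts and turns the commanded pose from where the row before left it, along the tool's axes as they then stand; what a row does not reach is not made up. A row lasts 1/12 s, in which the tool goes at most 41.7 mm and 7.16 degrees, less where a joint would pass 70% of its speed; a pose out of reach is approached as far as the arm can. A call is refused whole if a number of a shift passes 41.7 or a number of a turn 0.125, either way. A call with a gripper value outside its range is refused whole. The fingers move at their own pace and stop on an object; the grip force is fixed at half the most. Time passes only in rows, so rows that do not move let the fingers close. It gives the time, the measured TCP pose, the force, the opening and the grip force at its end, in the units of the state.
- bot.read_state(): the state, without advancing time (a new reading comes with each control period).
- bot.capture(name): name is "scene" or "side" or "wrist"; returns (picture, depth): 400x640x3 uint8, red, green, blue; 400x640 float32, m along the optical axis (not along the pixel's ray), 0 where there is no reading.
- bot.camera_model(name): a dict with "intrinsics" (3x3 intrinsics, pixels), "rvec" (rotation vector, rad) and "tvec" (3), from world to camera coordinates, as OpenCV has them; the wrist camera has in their place "tool_from_camera" (4x4, takes a point from camera to tool coordinates, whose origin is the TCP and whose axes are the flange's). Camera axes: x right, y down, z forward; pixel columns grow to the right and rows downward; lengths in m; the calibration is good to about 2 mm. A picture is of the moment at which its call begins: read the wrist's pose just before it. camera_model takes no time and is no camera call.
- bot.hand_in(): hands the job in; it is judged then, once.
Trained networks look in the newest picture that a camera, given by its name, has taken for a name from the list of things; names that differ only in an ending like _2 or _b are one class to them, and where a whole thing is asked for, a point or a joint stands for the part that bears it (a point fixed in the world has none). Each returns a list of dicts, best first, with "conf" (0 to 1); they miss things now and then, are a little off and sometimes report something else, mostly with a low value. They report only what shows in the picture. A call takes as long as a camera call. They do not tell look-alikes from the thing itself.
- bot.spot_in(label, camera): "at" ([x, y, z] in m, in the coordinates of the camera as it stood for that picture, good to about 4 mm: the middle of the surface that is visible of it).
- bot.trace(label, camera): "mask" (400x640 bool, what is visible of it).
The state is a dict: "time_s": time; "joint_positions": joint angles; "qvel": joint speeds; "tau": joint torques, N m; "position": TCP position; "tcp_rot": TCP orientation; "force": force on the tool from outside, world axes, zero at the start; "moment": the same for the moment, N m; "opening": opening from 0.0 (shut) to 1.0 (fully open); "grasp_force": force on a finger pad.
Only numpy, scipy, OpenCV 4.12 (cv2) and the standard library are available. Lean on these libraries where they do the work, as an engineer would, in place of code of your own. Each camera call takes 0.05 s, during which the arm holds its last target. There are 200 camera calls.

## Task

Open the airtight amber canister that stands in the black block: first press the white vent plunger on its pink cap right down to its stop, then unscrew the cap counter-clockwise (seen from above) with a bit less than a quarter turn until its threads let go, stop turning there, and lift it straight off. The canister must stay seated in the block, and the other things on the desk stay as they are. Finish while still holding the cap, upright and a few centimetres above the canister's mouth: do not put it down or let it go.

Things in the scene. Friction and masses are not known exactly. Their poses are not given: they have to be found in the camera images.
- cap_center (a point): centre of the canister's round pink ribbed screw cap: 56 mm across, 28 mm tall, this point on its axis 14 mm below its flat top. z up; the white line on its top points along -x. Tight at the start: its x axis within 0.1 rad of the jar's. Its lower edge is then 12 mm above the jar's square shoulder, so fingers may reach up to 10 mm below it. Stiff to turn (0.1 to 0.4 N m)
- neck_rim (a point): centre of the rim of the canister's round mouth, under the cap; axes as the jar's. Thread: the cap rises 2 mm as it unscrews and is free when its x axis is 1.1 to 1.55 rad counter-clockwise (from above) of the jar's x axis, 1.3 is best; stops prevent further turning. A sprung seal in the mouth (8 N) pops the free cap up by a few mm; then it lifts straight off
- vent_top (a point): centre of the top of the white vent plunger in the middle of the cap: round, 15 mm across, stands 12 mm above the cap's top (26 mm above cap_center) when up, inside a flat steel collar 22 mm across and 2 mm high. It goes straight down
- vent (a joint): how far the vent plunger is pressed: 0 up, 0.006 m at its stop; the spring takes 1.5 N to start and 4.5 N at the stop, and pushes it up again when let go
- jar: amber glass canister under the pink cap, about 0.4 kg, loose, square 59 x 59 mm and 60 mm tall to its shoulder, then a round neck whose rim is 92 mm above the origin (the sprung seal stands up to 9 mm higher once the cap is off). Origin at the centre of its underside, z up
- stand: black block fixed to the desk, 86 x 86 mm, 30 mm tall, with a square recess in which the jar stands with 1 mm of play, so that it cannot turn; the recess floor is 5 mm above the desk. Origin at the centre of its underside, on the desk
- polish_rose: bystander, to be left alone: rose-red nail polish bottle, round, 32 mm across, 78 mm tall; loose, origin at the centre of its underside
- polish_lilac: bystander, to be left alone: lilac nail polish bottle, round, 32 mm across, 78 mm tall; loose, origin at the centre of its underside
- spare_canister: bystander, to be left alone: spare canister, same shape as the one in the stand but with a grey cap without plunger, 59 mm square, 100 mm tall; loose, origin at the centre of its underside
- buffer_block: bystander, to be left alone: white and pink buffing block, 95 x 26 x 26 mm; loose, origin at the centre of its underside
- dappen_dish: bystander, to be left alone: small glass bowl, 56 mm across, 30 mm tall; loose, origin at the centre of its underside
- nail_file: bystander, to be left alone: flat grey nail file, 178 x 20 x 5 mm; loose, origin at the centre of its underside
- cuticle_brush: bystander, to be left alone: small dust brush, 160 mm long, lying flat; loose, origin at mid-length on its handle's underside
Not all that is in view belongs to the job. Leave any purple or yellow look-alike of the part that bears cap_center alone. There is more than one size of the stand; the one meant has the size given above.

How it is judged (in metres and radians):
On the way, in this order (a step that is already met when the one before it is completed fails the run):
1. the vent plunger is pressed down to its stop (at least 5.2 of 6 mm) while the canister is seated (value of joint vent above 0.0052 m and z of jar in the frame of stand below 0.008 m and horizontal distance between jar and stand below 0.006 m and angle between jar's own z axis and vertical below 0.06 rad), for 0.1 s.
2. the cap is turned at least 0.9 rad against the canister, which is still seated (angle between the x axis of cap_center and the x axis of jar, either way round above 0.9 rad and z of cap_center in the frame of jar below 0.115 m and z of jar in the frame of stand below 0.008 m and horizontal distance between jar and stand below 0.006 m and angle between jar's own z axis and vertical below 0.06 rad), for 0.1 s.
At the end, for the whole second after the job is handed in: The fingers hold the cap (over 1 N), upright within 0.25 rad, its lower edge 12 to 84 mm above the rim of the canister's mouth and within 30 mm of its axis, not touching it, turned 0.8 to 2.3 rad in all; the canister seated (raised under 3 mm, off-centre under 6 mm, tilt under 0.06 rad) (z of cap_center in the frame of jar between 0.118 and 0.19 m and horizontal distance between cap_center and jar below 0.03 m and angle between cap_center's own z axis and vertical below 0.25 rad and contact force between the fingers and cap above 1 N and contact force between cap and jar below 0.1 N and angle between the x axis of cap_center and the x axis of jar, either way round above 0.8 rad and z of jar in the frame of stand below 0.008 m and horizontal distance between jar and stand below 0.006 m and angle between jar's own z axis and vertical below 0.06 rad); the arm keeps its last pose, push and grip.
It fails at once if the canister is raised 10 mm or more above its seat (z of jar in the frame of stand above 0.015 m).
It fails at once if one of the other loose things is pushed more than 30 mm (distance of any of polish_rose, polish_lilac, spare_canister, buffer_block, dappen_dish, nail_file, cuticle_brush from where it was at the start of the episode above 0.03 m).
It fails at once if a polish bottle, the spare canister or the glass bowl is tipped over (angle between any of polish_rose, polish_lilac, spare_canister, dappen_dish's own z axis and vertical above 0.5 rad).
It also fails if it takes over 42 s, if anything falls off the work surface, if the arm or the gripper's body presses on something with over 40 N, if the wrist force passes 120 N, or if a joint passes its speed limit or range.

## Working session

There is one attempt and no reset: what is moved stays moved. The work goes in short steps, Python scripts to look and compute and a tool call to move; the robot and the scene stay as the last step left them, time stands still between calls to the robot, and variables do not carry over. Pictures are saved under pics/ and viewed, at most 10 in all, crops included, and the job is handed in when it is done.

Besides the shell and the picture viewer there is one more tool, called after "Emit:" by a JSON object that holds its "fn" and its "kwargs". move_arm: Moves the arm, as the interface text tells. Its arguments: {"type":"object","properties":{"increments":{"type":"array"}},"required":["increments"]}

```bash
mkdir -p pics
cat > h.py <<'E'
import numpy as np, cv2
from rig import bot
def w2c(n):
    m=bot.camera_model(n)
    if 'rvec' in m:
        R,_=cv2.Rodrigues(np.array(m['rvec'],float)); return np.array(m['intrinsics']),R.T,-R.T@np.array(m['tvec'],float).ravel()
    s=bot.read_state(); T=np.array(m['tool_from_camera']); R=np.array(s['tcp_rot'])
    return np.array(m['intrinsics']),R@T[:3,:3],R@T[:3,3]+np.array(s['position'])
def cloud(n,d):
    K,R,t=w2c(n); v,u=np.mgrid[0:400,0:640]
    p=np.stack([(u-K[0,2])/K[0,0]*d,(v-K[1,2])/K[1,1]*d,d],-1)
    return p@R.T+t
E
python3 - <<'E'
from h import *
s=bot.read_state(); print({k:np.round(s[k],3).tolist() for k in ('time_s','position','tcp_rot','force','opening')})
ims=[]
for n in('scene','side','wrist'):
    im,d=bot.capture(n); K,R,t=w2c(n)
    ims.append(im)
    for l in('cap_center','stand','vent_top'):
        for r in bot.spot_in(l,n)[:4]:
            a=np.array(r['at']); px=K@a; print(n,l,round(r['conf'],2),np.round(R@a+t,3),np.round(px[:2]/px[2]))
    cv2.imwrite(f'pics/{n}0.png',im[...,::-1])
E
```

```text
{'time_s': 0.0, 'position': [0.146, 0.607, 0.222], 'tcp_rot': [[-0.972, 0.235, -0.001], [0.235, 0.972, -0.002], [0.0, -0.002, -1.0]], 'force': [-0.425, -0.496, -0.606], 'opening': 1.002}
scene cap_center 0.9 [ 0.57  -0.133  0.103] [297. 256.]
scene cap_center 0.81 [ 0.456 -0.089  0.029] [265. 238.]
scene cap_center 0.78 [ 0.452 -0.183  0.028] [237. 270.]
scene stand 0.83 [ 0.587 -0.158  0.028] [299. 290.]
scene stand 0.79 [0.41  0.019 0.014] [277. 202.]
scene vent_top 0.66 [ 0.585 -0.148  0.056] [300. 279.]
scene vent_top 0.64 [ 0.444 -0.182  0.043] [233. 263.]
scene vent_top 0.6 [ 0.571 -0.128  0.116] [299. 251.]
scene vent_top 0.57 [ 0.453 -0.085  0.038] [265. 234.]
side cap_center 0.95 [ 0.44  -0.19   0.029] [289. 271.]
side cap_center 0.64 [ 0.564 -0.135  0.111] [336. 230.]
side cap_center 0.57 [ 0.456 -0.093  0.023] [294. 245.]
side stand 0.95 [0.407 0.021 0.018] [276. 219.]
side stand 0.79 [ 0.556 -0.158  0.027] [333. 260.]
```

View pics/scene0.png

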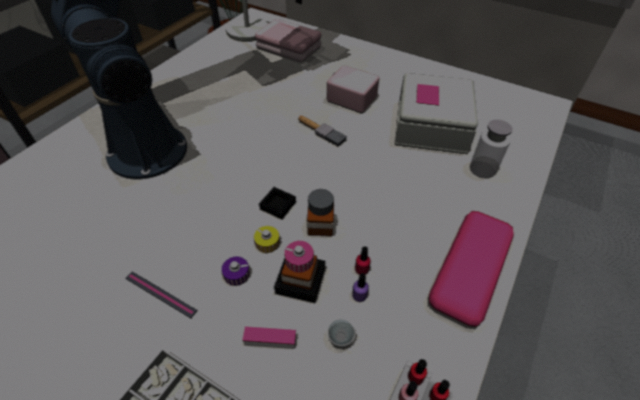

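Run:
```python
from h import *
im=cv2.imread('pics/side0.png')[180:300,230:390]
cv2.imwrite('pics/crop1.png',cv2.resize(im,None,fx=5,fy=5,interpolation=cv2.INTER_CUBIC))
```

```text
(no output)
```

View pics/crop1.png

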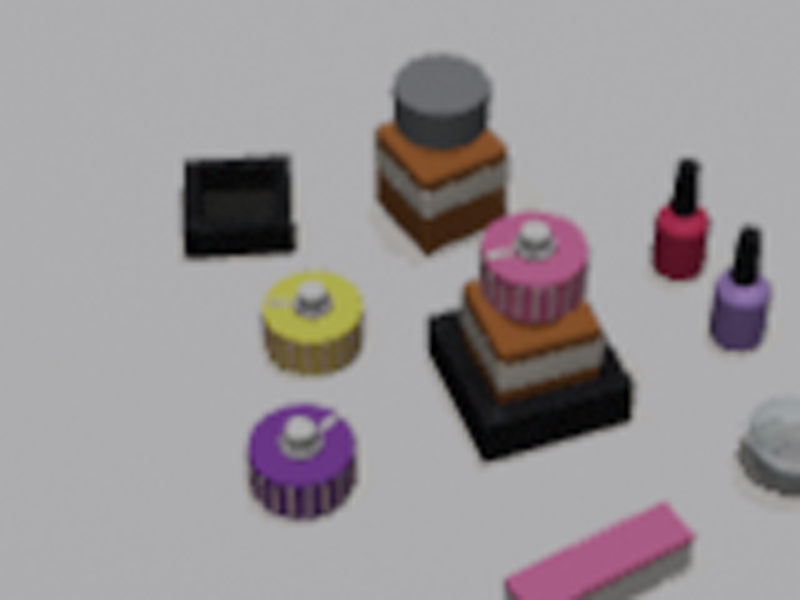

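The candidates in the scene picture are a pink cap (299,256) on the canister in the block, a yellow cap (266,238) and a purple cap (236,270). The pink one is meant: it sits on an amber jar in the larger block (300,280). The small empty block (277,202) is the decoy. The crop confirms this, with the white line on the pink cap pointing left in the side view.

Run:
```python
from h import *
for n in('scene','side'):
    im,d=bot.capture(n); P=cloud(n,d); ok=d>0
    X,Y,Z=P[...,0],P[...,1],P[...,2]
    near=ok&(np.hypot(X-.567,Y+.134)<.06)
    m=near&(Z>.098)&(Z<.108)
    q=P[m]; (c,r)=cv2.minEnclosingCircle(q[:,:2].astype(np.float32)); print(n,'cap top',np.round(c,4),round(r,4),np.median(q[:,2]),len(q))
    m=near&(Z>.055)&(Z<.072); 
    m2=ok&(np.hypot(X-.567,Y+.134)<.08)&(Z>.02)&(Z<.038)
    for nm,mm in(('shoulder',m),('stand',m2)):
        if mm.sum()>10: print(nm,mm.sum(),cv2.minAreaRect(P[mm][:,:2].astype(np.float32)))
    pts=P[ok&(Z>.12)&(Z<.6)&(X>0)&(X<.8)&(Y<.8)&(Y>-.4)]
    g={}
    for p in pts: 
        k=tuple(np.round(p[:2]/.08).astype(int)); g.setdefault(k,[]).append(p[2])
    print({(round(k[0]*.08,2),round(k[1]*.08,2)):round(float(np.max(v)),2) for k,v in g.items() if len(v)>8})
    K,R,t=w2c(n)
    for l in('polish_rose','polish_lilac','spare_canister','buffer_block','dappen_dish'):
        for r in bot.spot_in(l,n)[:2]: print(l,round(r['conf'],2),np.round(R@np.array(r['at'])+t,3))
```

```text
scene cap top [ 0.5673 -0.1255] 0.0288 0.10496834743596306 552
shoulder 331 ((0.5677458047866821, -0.12654675543308258), (0.05924653261899948, 0.05851956456899643), 16.43100929260254)
stand 746 ((0.5671350359916687, -0.12590771913528442), (0.08640751987695694, 0.08719085156917572), 16.61449432373047)
{(np.float64(0.16), np.float64(0.56)): 0.23, (np.float64(0.0), np.float64(0.08)): 0.34, (np.float64(0.0), np.float64(0.0)): 0.35, (np.float64(0.08), np.float64(0.0)): 0.35, (np.float64(0.08), np.float64(0.08)): 0.34, (np.float64(0.0), np.float64(-0.08)): 0.35, (np.float64(0.08), np.float64(-0.08)): 0.34, (np.float64(0.8), np.float64(0.4)): 0.14}
polish_rose 0.9 [ 0.67  -0.044  0.046]
polish_lilac 0.85 [ 0.695 -0.099  0.037]
spare_canister 0.79 [0.537 0.005 0.059]
buffer_block 0.66 [ 0.589 -0.264  0.026]
dappen_dish 0.6 [ 0.698 -0.182  0.016]
side cap top [ 0.5671 -0.1259] 0.0295 0.10603014492568524 218
shoulder 235 ((0.5672005414962769, -0.12669076025485992), (0.05861404910683632, 0.06116245314478874), 16.007625579833984)
stand 412 ((0.5679424405097961, -0.1261313408613205), (0.087090000
[... 203 characters left out ...]
 np.float64(0.72)): 0.34, (np.float64(0.24), np.float64(0.64)): 0.34, (np.float64(0.16), np.float64(0.48)): 0.34, (np.float64(0.08), np.float64(0.48)): 0.34, (np.float64(0.8), np.float64(0.4)): 0.15, (np.float64(0.0), np.float64(0.08)): 0.35, (np.float64(0.0), np.float64(0.0)): 0.35, (np.float64(0.08), np.float64(0.0)): 0.35, (np.float64(0.0), np.float64(-0.08)): 0.35, (np.float64(0.08), np.float64(-0.08)): 0.35, (np.float64(0.08), np.float64(0.08)): 0.14}
polish_rose 0.5 [ 0.665 -0.044  0.041]
polish_rose 0.3 [ 0.556 -0.158  0.027]
polish_lilac 0.59 [ 0.688 -0.099  0.04 ]
spare_canister 0.74 [0.531 0.004 0.06 ]
buffer_block 0.64 [ 0.589 -0.269  0.026]
dappen_dish 0.73 [ 0.7   -0.183  0.023]
```

Emit:
{"fn": "move_arm", "kwargs": {"increments": [{"xyz":[-23.3,-24.5,0],"roll":0,"grip":0},{"xyz":[-23.3,-24.5,0],"roll":0,"grip":0},{"xyz":[-23.3,-24.5,0],"roll":0,"grip":0},{"xyz":[-23.3,-24.5,0],"roll":0,"grip":0},{"xyz":[-23.3,-24.5,0],"roll":0,"grip":0}]}}

```text
time_s: 1.62
position: [0.2316, 0.4599, 0.2226]
tcp_rot: [[-0.972, 0.234, 0.0], [0.234, 0.972, 0.0], [-0.0, 0.0, -1.0]]
force: [1.1, -0.0, 0.3]
opening: 0.705
grasp_force: 0.0
```

Emit:
{"fn": "move_arm", "kwargs": {"increments": [{"xyz":[-23.3,-24.5,0],"roll":0,"grip":0},{"xyz":[-23.3,-24.5,0],"roll":0,"grip":0},{"xyz":[-23.3,-24.5,0],"roll":0,"grip":0},{"xyz":[-23.3,-24.5,0],"roll":0,"grip":0},{"xyz":[-23.3,-24.5,0],"roll":0,"grip":0}]}}

```text
time_s: 2.03
position: [0.3163, 0.3134, 0.2228]
tcp_rot: [[-0.972, 0.234, 0.001], [0.234, 0.972, 0.0], [-0.001, 0.001, -1.0]]
force: [0.5, 0.1, -0.1]
opening: 0.324
grasp_force: 0.0
```

Emit:
{"fn": "move_arm", "kwargs": {"increments": [{"xyz":[-23.3,-24.5,0],"roll":0,"grip":0},{"xyz":[-23.3,-24.5,0],"roll":0,"grip":0},{"xyz":[-23.3,-24.5,0],"roll":0,"grip":0},{"xyz":[-23.3,-24.5,0],"roll":0,"grip":0},{"xyz":[-23.3,-24.5,0],"roll":0,"grip":0}]}}

```text
time_s: 2.45
position: [0.4009, 0.1668, 0.2229]
tcp_rot: [[-0.972, 0.235, 0.001], [0.235, 0.972, 0.0], [-0.001, 0.0, -1.0]]
force: [0.3, -0.6, -0.5]
opening: 0.02
grasp_force: 0.0
```

Emit:
{"fn": "move_arm", "kwargs": {"increments": [{"xyz":[-23.3,-24.5,0],"roll":0,"grip":0},{"xyz":[-23.3,-24.5,0],"roll":0,"grip":0},{"xyz":[-23.3,-24.5,0],"roll":0,"grip":0},{"xyz":[-23.3,-24.5,0],"roll":0,"grip":0},{"xyz":[-23.3,-24.5,0],"roll":0,"grip":0}]}}

```text
time_s: 2.87
position: [0.4854, 0.0202, 0.2228]
tcp_rot: [[-0.972, 0.235, 0.001], [0.235, 0.972, 0.0], [-0.001, 0.0, -1.0]]
force: [0.6, 0.3, -0.0]
opening: 0.003
grasp_force: 0.0
```

Emit:
{"fn": "move_arm", "kwargs": {"increments": [{"xyz":[-22.8,-24.6,0],"roll":0,"grip":0},{"xyz":[-22.8,-24.6,0],"roll":0,"grip":0},{"xyz":[-22.8,-24.6,0],"roll":0,"grip":0},{"xyz":[-22.8,-24.6,0],"roll":0,"grip":0},{"xyz":[-22.8,-24.6,0],"roll":0,"grip":0}]}}

```text
time_s: 3.28
position: [0.5672, -0.126, 0.2226]
tcp_rot: [[-0.972, 0.235, 0.0], [0.235, 0.972, 0.0], [-0.0, 0.0, -1.0]]
force: [0.7, 0.0, 0.2]
opening: 0.0
grasp_force: 0.0
```

Emit:
{"fn": "move_arm", "kwargs": {"increments": [{"xyz":[0,0,0],"roll":0.12,"grip":0},{"xyz":[0,0,10],"roll":0.12,"grip":0},{"xyz":[0,0,10],"roll":0.12,"grip":0},{"xyz":[0,0,10],"roll":0.12,"grip":0},{"xyz":[0,0,10],"roll":0.12,"grip":0}]}}

```text
time_s: 3.7
position: [0.5667, -0.1246, 0.1822]
tcp_rot: [[-0.665, 0.747, 0.0], [0.747, 0.665, -0.0], [-0.0, 0.0, -1.0]]
force: [0.4, -0.1, -0.1]
opening: 0.008
grasp_force: 0.0
```

Emit:
{"fn": "move_arm", "kwargs": {"increments": [{"xyz":[0,0,0],"roll":0.12,"grip":0},{"xyz":[0,0,0],"roll":0.12,"grip":0},{"xyz":[0,0,0],"roll":0,"grip":0},{"xyz":[0,0,0],"roll":0,"grip":0}]}}

```text
time_s: 4.03
position: [0.5667, -0.1245, 0.1826]
tcp_rot: [[-0.477, 0.879, 0.0], [0.879, 0.477, -0.0], [-0.0, 0.0, -1.0]]
force: [0.1, 0.3, 0.3]
opening: 0.003
grasp_force: 0.0
```

Run:
```python
from h import *
s=bot.read_state(); print(np.round(s['joint_positions'],1),s['position'],np.round(s['force'],2),s['tcp_rot'])
im,d=bot.capture('wrist'); P=cloud('wrist',d); X,Y,Z=P[...,0],P[...,1],P[...,2]
m=(d>0)&(np.hypot(X-.567,Y+.126)<.05)
for a,b in((.098,.109),(.112,.125)):
    q=P[m&(Z>a)&(Z<b)]
    if len(q)>5: print(a,len(q),cv2.minEnclosingCircle(q[:,:2].astype(np.float32)),np.median(q[:,2]),np.percentile(q[:,2],95))
cv2.imwrite('pics/w1.png',im[...,::-1])
im,d=bot.capture('side'); cv2.imwrite('pics/s1.png',cv2.resize(im[130:290,240:440,::-1],None,fx=4,fy=3.7))
```

```text
[-23.4  29.6  91.   -0.   59.4 -51.9] [ 0.56667618 -0.12448048  0.18259895] [0.12 0.33 0.35] [[-4.76835787e-01  8.78992386e-01  1.30017011e-04]
 [ 8.78992384e-01  4.76835800e-01 -9.79503029e-05]
 [-1.48094336e-04  6.75777526e-05 -9.99999987e-01]]
0.098 2597 ((0.5667268633842468, -0.12300679087638855), 0.02858826331794262) 0.10525522009857005 0.10698242316805327
0.112 249 ((0.5669065117835999, -0.12301813066005707), 0.007588102947920561) 0.11706672181582262 0.11814951335257029
```

View pics/w1.png

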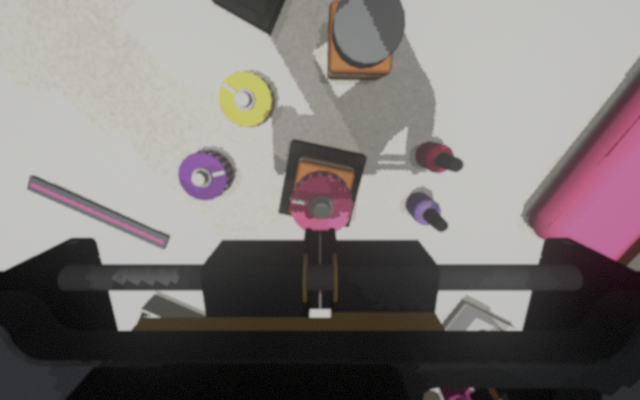

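The picture shows the pink cap at (320,202), centred under the closed fingers, and nothing stands within finger reach. I'm going down to press the plunger.

Emit:
{"fn": "move_arm", "kwargs": {"increments": [{"xyz":[0,0,15],"roll":0,"grip":0},{"xyz":[0,0,20],"roll":0,"grip":0},{"xyz":[0,0,15],"roll":0,"grip":0},{"xyz":[0,0,10],"roll":0,"grip":0},{"xyz":[0,0,3],"roll":0,"grip":0}]}}

```text
time_s: 4.55
position: [0.5656, -0.124, 0.118]
tcp_rot: [[-0.475, 0.88, -0.003], [0.88, 0.475, 0.001], [0.002, -0.002, -1.0]]
force: [-0.7, 0.4, -0.4]
opening: 0.004
grasp_force: 0.0
```

Emit:
{"fn": "move_arm", "kwargs": {"increments": [{"xyz":[0,0,2],"roll":0,"grip":0},{"xyz":[0,0,2],"roll":0,"grip":0},{"xyz":[0,0,1],"roll":0,"grip":0},{"xyz":[0,0,1],"roll":0,"grip":0},{"xyz":[0,0,0],"roll":0,"grip":0}]}}

```text
time_s: 4.97
position: [0.5666, -0.1244, 0.1141]
tcp_rot: [[-0.474, 0.88, 0.0], [0.88, 0.474, -0.0], [-0.0, 0.0, -1.0]]
force: [-1.7, 1.4, 3.1]
opening: 0.005
grasp_force: 1.6
```

Emit:
{"fn": "move_arm", "kwargs": {"increments": [{"xyz":[0,0,1],"roll":0,"grip":0},{"xyz":[0,0,1],"roll":0,"grip":0},{"xyz":[0,0,1],"roll":0,"grip":0},{"xyz":[0,0,0],"roll":0,"grip":0}]}}

```text
time_s: 5.3
position: [0.5667, -0.1244, 0.1114]
tcp_rot: [[-0.474, 0.88, 0.0], [0.88, 0.474, -0.0], [-0.0, 0.0, -1.0]]
force: [-3.0, 1.8, 7.1]
opening: 0.002
grasp_force: 3.6
```

Emit:
{"fn": "move_arm", "kwargs": {"increments": [{"xyz":[0,0,0.5],"roll":0,"grip":0},{"xyz":[0,0,0],"roll":0,"grip":0}]}}

```text
time_s: 5.47
position: [0.5668, -0.1245, 0.1113]
tcp_rot: [[-0.474, 0.88, 0.001], [0.88, 0.474, -0.0], [-0.001, 0.0, -1.0]]
force: [-3.6, 1.8, 10.1]
opening: 0.002
grasp_force: 5.0
```

Emit:
{"fn": "move_arm", "kwargs": {"increments": [{"xyz":[0,0,0.8],"roll":0,"grip":0},{"xyz":[0,0,0],"roll":0,"grip":0},{"xyz":[0,0,0],"roll":0,"grip":0}]}}

```text
time_s: 5.72
position: [0.5668, -0.1245, 0.1112]
tcp_rot: [[-0.474, 0.88, 0.001], [0.88, 0.474, -0.001], [-0.001, 0.001, -1.0]]
force: [-4.2, 0.4, 13.9]
opening: 0.005
grasp_force: 7.1
```

Emit:
{"fn": "move_arm", "kwargs": {"increments": [{"xyz":[0,0,-10],"roll":0,"grip":0},{"xyz":[0,0,-20],"roll":0,"grip":0},{"xyz":[0,0,0],"roll":0,"grip":100},{"xyz":[0,0,0],"roll":0,"grip":100},{"xyz":[0,0,0],"roll":0,"grip":100}]}}

```text
time_s: 6.13
position: [0.5667, -0.1245, 0.1388]
tcp_rot: [[-0.474, 0.88, 0.0], [0.88, 0.474, -0.0], [-0.0, 0.0, -1.0]]
force: [-1.2, 1.7, -0.2]
opening: 0.149
grasp_force: 0.0
```

Emit:
{"fn": "move_arm", "kwargs": {"increments": [{"xyz":[0,0,0],"roll":0,"grip":100},{"xyz":[0,0,0],"roll":0,"grip":100},{"xyz":[0,0,0],"roll":0,"grip":100},{"xyz":[0,0,0],"roll":0,"grip":100},{"xyz":[0,0,0],"roll":0,"grip":100}]}}

```text
time_s: 6.55
position: [0.5665, -0.1243, 0.1389]
tcp_rot: [[-0.474, 0.88, -0.001], [0.88, 0.474, 0.0], [0.0, -0.0, -1.0]]
force: [-0.3, 0.1, -0.5]
opening: 0.525
grasp_force: 0.0
```

Emit:
{"fn": "move_arm", "kwargs": {"increments": [{"xyz":[0,0,0],"roll":0,"grip":100},{"xyz":[0,0,0],"roll":0,"grip":100},{"xyz":[0,0,0],"roll":0,"grip":100},{"xyz":[0,0,0],"roll":0,"grip":100},{"xyz":[0,0,0],"roll":0,"grip":100}]}}

```text
time_s: 6.97
position: [0.5666, -0.1244, 0.1393]
tcp_rot: [[-0.474, 0.88, 0.0], [0.88, 0.474, -0.0], [-0.0, 0.0, -1.0]]
force: [0.5, -0.7, -0.9]
opening: 0.911
grasp_force: 0.0
```

Emit:
{"fn": "move_arm", "kwargs": {"increments": [{"xyz":[0,0,10],"roll":0,"grip":100},{"xyz":[0,0,15],"roll":0,"grip":100},{"xyz":[0,0,15],"roll":0,"grip":100},{"xyz":[0,0,15],"roll":0,"grip":100},{"xyz":[0,0,10],"roll":0,"grip":100}]}}

```text
time_s: 7.38
position: [0.5657, -0.124, 0.0723]
tcp_rot: [[-0.474, 0.88, -0.002], [0.88, 0.474, 0.001], [0.002, -0.001, -1.0]]
force: [0.8, 0.4, 0.1]
opening: 0.999
grasp_force: 0.0
```

Emit:
{"fn": "move_arm", "kwargs": {"increments": [{"xyz":[0,0,0],"roll":0,"grip":0},{"xyz":[0,0,0],"roll":0,"grip":0},{"xyz":[0,0,0],"roll":0,"grip":0},{"xyz":[0,0,0],"roll":0,"grip":0},{"xyz":[0,0,0],"roll":0,"grip":0}]}}

```text
time_s: 7.8
position: [0.5672, -0.1247, 0.0751]
tcp_rot: [[-0.474, 0.88, 0.002], [0.88, 0.474, -0.001], [-0.001, 0.001, -1.0]]
force: [-0.0, 0.1, 0.5]
opening: 0.706
grasp_force: 0.0
```

Emit:
{"fn": "move_arm", "kwargs": {"increments": [{"xyz":[0,0,0],"roll":0,"grip":0},{"xyz":[0,0,0],"roll":0,"grip":0},{"xyz":[0,0,0],"roll":0,"grip":0},{"xyz":[0,0,0],"roll":0,"grip":0},{"xyz":[0,0,0],"roll":0,"grip":0}]}}

```text
time_s: 8.22
position: [0.5676, -0.1244, 0.075]
tcp_rot: [[-0.474, 0.881, 0.002], [0.881, 0.474, -0.0], [-0.002, 0.002, -1.0]]
force: [3.2, 1.8, 3.2]
opening: 0.638
grasp_force: 30.0
```

Emit:
{"fn": "move_arm", "kwargs": {"increments": [{"xyz":[0,0,0],"roll":-0.05,"grip":0},{"xyz":[0,0,-0.15],"roll":-0.08,"grip":0},{"xyz":[0,0,-0.15],"roll":-0.08,"grip":0},{"xyz":[0,0,-0.15],"roll":-0.08,"grip":0},{"xyz":[0,0,-0.15],"roll":-0.08,"grip":0}]}}

```text
time_s: 8.63
position: [0.5667, -0.1251, 0.0751]
tcp_rot: [[-0.763, 0.646, 0.0], [0.646, 0.763, -0.001], [-0.001, -0.001, -1.0]]
force: [1.5, -1.1, 2.3]
opening: 0.638
grasp_force: 30.0
```

Emit:
{"fn": "move_arm", "kwargs": {"increments": [{"xyz":[0,0,-0.15],"roll":-0.08,"grip":0},{"xyz":[0,0,-0.15],"roll":-0.08,"grip":0},{"xyz":[0,0,-0.15],"roll":-0.08,"grip":0},{"xyz":[0,0,-0.15],"roll":-0.08,"grip":0},{"xyz":[0,0,-0.15],"roll":-0.08,"grip":0}]}}

```text
time_s: 9.05
position: [0.5665, -0.1252, 0.0761]
tcp_rot: [[-0.955, 0.298, -0.0], [0.298, 0.955, -0.001], [-0.0, -0.001, -1.0]]
force: [0.5, -1.7, 4.8]
opening: 0.638
grasp_force: 30.0
```

Emit:
{"fn": "move_arm", "kwargs": {"increments": [{"xyz":[0,0,-0.15],"roll":-0.08,"grip":0},{"xyz":[0,0,-0.15],"roll":-0.08,"grip":0},{"xyz":[0,0,-0.15],"roll":-0.08,"grip":0},{"xyz":[0,0,-0.15],"roll":-0.04,"grip":0},{"xyz":[0,0,0],"roll":0,"grip":0}]}}

```text
time_s: 9.47
position: [0.5665, -0.1252, 0.0768]
tcp_rot: [[-1.0, 0.025, 0.0], [0.025, 1.0, -0.001], [-0.0, -0.001, -1.0]]
force: [-0.2, -0.5, 5.4]
opening: 0.639
grasp_force: 30.0
```

Run:
```python
from h import *
s=bot.read_state(); print(np.round(s['joint_positions'],1),s['position'],np.round(s['force'],2),np.round(s['moment'],2))
im,d=bot.capture('wrist'); im2,d2=bot.capture('side')
a=cv2.resize(im[130:280,220:420,::-1],(600,450)); cv2.imwrite('pics/w2.png',a)
```

```text
[-2.35e+01  3.84e+01  9.53e+01 -1.00e-01  4.63e+01 -1.12e+02] [ 0.56654472 -0.12515172  0.07683767] [-0.18 -0.48  5.35] [-0.06 -0.08  0.02]
```

View pics/w2.png

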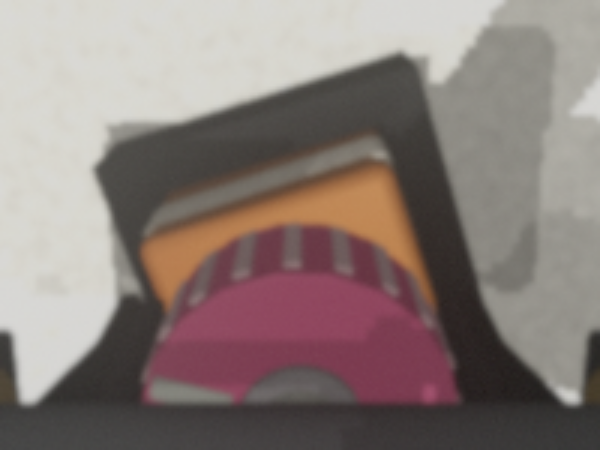

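The crop shows the cap's white line pointing left at (150,388), about 60° ccw of the jar's edge direction. So there has been no slip, and I'm turning the last 0.23 rad.

Emit:
{"fn": "move_arm", "kwargs": {"increments": [{"xyz":[0,0,-0.15],"roll":-0.08,"grip":0},{"xyz":[0,0,-0.15],"roll":-0.08,"grip":0},{"xyz":[0,0,-0.15],"roll":-0.07,"grip":0},{"xyz":[0,0,0],"roll":0,"grip":0},{"xyz":[0,0,0],"roll":0,"grip":0}]}}

```text
time_s: 9.98
position: [0.5666, -0.1251, 0.0773]
tcp_rot: [[-0.979, -0.202, 0.0], [-0.202, 0.979, -0.001], [0.0, -0.001, -1.0]]
force: [0.6, -0.5, 5.3]
opening: 0.637
grasp_force: 30.0
```

Emit:
{"fn": "move_arm", "kwargs": {"increments": [{"xyz":[0,0,-1],"roll":0,"grip":0},{"xyz":[0,0,-1],"roll":0,"grip":0},{"xyz":[0,0,-1],"roll":0,"grip":0},{"xyz":[0,0,0],"roll":0,"grip":0}]}}

```text
time_s: 10.32
position: [0.5662, -0.1245, 0.0796]
tcp_rot: [[-0.979, -0.202, -0.001], [-0.202, 0.979, -0.0], [0.001, 0.0, -1.0]]
force: [-1.0, -0.4, 2.7]
opening: 0.637
grasp_force: 30.0
```

It rises freely, with the seal still pushing up. I'm lifting it off.

Emit:
{"fn": "move_arm", "kwargs": {"increments": [{"xyz":[0,0,-2],"roll":0,"grip":0},{"xyz":[0,0,-3],"roll":0,"grip":0},{"xyz":[0,0,-4],"roll":0,"grip":0},{"xyz":[0,0,-4],"roll":0,"grip":0},{"xyz":[0,0,0],"roll":0,"grip":0}]}}

```text
time_s: 10.73
position: [0.5667, -0.1243, 0.0933]
tcp_rot: [[-0.979, -0.202, 0.0], [-0.202, 0.979, -0.0], [-0.0, -0.0, -1.0]]
force: [0.5, 0.5, -1.1]
opening: 0.641
grasp_force: 30.0
```

Emit:
{"fn": "move_arm", "kwargs": {"increments": [{"xyz":[0,0,-6],"roll":0,"grip":0},{"xyz":[0,0,-10],"roll":0,"grip":0},{"xyz":[0,0,-12],"roll":0,"grip":0},{"xyz":[0,0,-12],"roll":0,"grip":0},{"xyz":[0,0,-6],"roll":0,"grip":0}]}}

```text
time_s: 11.15
position: [0.5674, -0.1247, 0.1408]
tcp_rot: [[-0.979, -0.202, 0.002], [-0.202, 0.979, -0.001], [-0.002, -0.002, -1.0]]
force: [1.2, -0.2, -0.1]
opening: 0.638
grasp_force: 30.0
```

Emit:
{"fn": "move_arm", "kwargs": {"increments": [{"xyz":[0,0,0],"roll":0,"grip":0},{"xyz":[0,0,0],"roll":0,"grip":0},{"xyz":[0,0,0],"roll":0,"grip":0}]}}

```text
time_s: 11.4
position: [0.5662, -0.1242, 0.1384]
tcp_rot: [[-0.979, -0.202, -0.001], [-0.202, 0.979, 0.0], [0.001, 0.001, -1.0]]
force: [-0.5, 0.3, -1.2]
opening: 0.64
grasp_force: 30.0
```

Run:
```python
from h import *
im,d=bot.capture('side'); cv2.imwrite('pics/s3.png',cv2.resize(im[150:290,240:420,::-1],(720,560)))
P=cloud('side',d); X,Y,Z=P[...,0],P[...,1],P[...,2]
q=P[(d>0)&(np.hypot(X-.567,Y+.126)<.05)&(Z>.058)&(Z<.072)]; print(len(q),np.median(q[:,2]) if len(q) else 0)
```

```text
255 0.06589355810112096
```

View pics/s3.png

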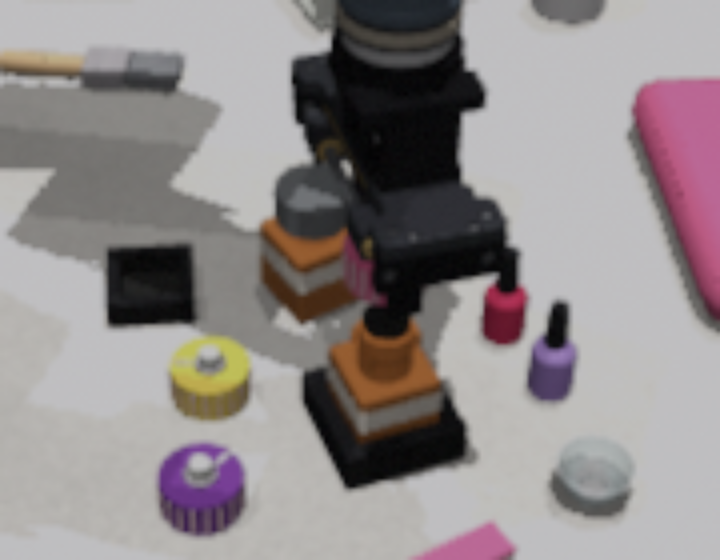

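The picture shows the canister seated in the block with an open neck at (387,345). The pink cap is held above it at about (365,270), and the other things are untouched.

```bash
python3 -c "
from rig import bot
print(bot.hand_in())"
```

```text
the job is handed in; nothing more can be done
None
```

I pressed the vent plunger to its stop, unscrewed the cap about 1.28 rad counter-clockwise and lifted it off; it is still held upright a few centimetres above the seated canister, and I handed the job in at about 11.5 s (no verdict was returned).

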